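# Draw out the blue bottle tray with the pull hook

### The job

Take the orange-handled pull hook, reach it under the low glass shelf into the loop of the blue-capped bottle tray and draw that tray out until its whole pull loop stands in front of the shelf's edge. Then lift the hook out of the loop and stand it back on the bench, upright, letting go of it. Leave the red and the yellow tray shut.

Things in the scene. Friction and masses are not known exactly. Their poses are not given: they have to be found in the camera images.
- hook_grip (a point): Centre of the pull hook's orange handle, a 70 (x) x 34 (y) x 60 mm (z) block standing loose on the bench, 0.22 kg. x points to the hook, z up. An 8 mm steel rod runs level from its +x face, 20 mm above this centre, to 160 mm ahead of it, then bends straight down into a prong ending 24 mm below this centre. A grey-handled stick with a straight rod is of no use.
- blue_loop (a point): Centre of the pull loop of the tray with blue front plate, loop and caps. x points in under the shelf, z up; the tray slides out along -x, up to 110 mm, friction 2.5 N, and stays put. Flat U of 8 mm bar, 30 mm above the bench; opening 44 mm wide (y), 34 mm deep (x), open above and below; plate face at x +18 mm, top 56 mm above the bench. A pull of 63 mm frees the loop, 80 is ample.
- yellow_loop (a point): Centre of the same loop on the tray with yellow front plate, loop and caps, to be left shut. The three trays stand side by side, 115 mm apart, in any order, under one clear shelf 430 mm wide: underside 139 mm above the bench at its ends, 149 mm elsewhere, top 160 mm; its front edge lies 50 mm to -x of the shut trays' loop centres.
- red_loop (a point): Centre of the same loop on the tray with red front plate, loop and caps, to be left shut. Axes as for the blue one. Small bottles stand on the shelf's two ends, up to 250 mm above the bench.

How it is judged:
On the way, in this order (a step that is already met when the one before it is completed fails the run):
1. the hook's prong is down inside the blue tray's loop (x of blue_loop in the frame of hook_grip between 0.134 and 0.186 m and y of blue_loop in the frame of hook_grip between -0.028 and 0.028 m and z of blue_loop in the frame of hook_grip above -0.02 m), for 0.1 s.
2. the tray is drawn out at least 60 mm with the prong in its loop (all of step 1 and distance of blue_loop from where it was at the start of the episode above 0.06 m), for 0.05 s.
At the end, for the whole second after the job is handed in: The blue tray stands at least 60 mm out of its shut position, the red and yellow trays are within 15 mm of theirs, and the pull hook stands on the bench (handle centre 20 to 40 mm high, within 10 degrees of upright) with its prong out of the blue tray's loop (distance of blue_loop from where it was at the start of the episode above 0.06 m and distance of each of yellow_loop, red_loop from where it was at the start of the episode below 0.015 m and height (world z) of hook_grip between 0.02 and 0.04 m and angle between hook_grip's own z axis and vertical below 0.175 rad and not (x of blue_loop in the frame of hook_grip between 0.138 and 0.182 m and y of blue_loop in the frame of hook_grip between -0.026 and 0.026 m)); the robot touches nothing.
It fails at once if the red or the yellow tray is drawn out more than 15 mm (distance of any of yellow_loop, red_loop from where it was at the start of the episode above 0.015 m).
It also fails if it takes over 45 s, if anything falls off the work surface, if the arm or the gripper's body presses on something with over 40 N, if the wrist force passes 120 N, or if a joint passes its speed limit or range.

### The arm

A 6-joint arm with a two-finger parallel gripper is mounted at the origin on the work surface. World frame = base frame: x ahead of the robot, y to its left, z up, the work surface at z = 0. Lengths are in m, angles in rad, forces in N, time in s.
With the tool pointing down it reaches from about 0.425 to 0.95 m from the base axis. Payload 3.5 kg.
Tool frame: the origin (TCP) lies midway between the tips of the shut fingers; the grasp point (between the pads) lies 19 mm behind it; z points along the fingers, y is the line along which they close (so a half turn about z gives the same grasp; the last joint's range is limited). The gripper opens to 85 mm and grips with 20 to 120 N. Pads are 22 mm wide; open, the fingers measure 114 mm over their backs; the gripper's body (76 mm by 85 mm) begins 54 mm behind the grasp point. The pads swing forward as they close: fully open they stand 13 mm farther back than shut.
Start: joints at [1.162, 0.286, 1.577, -0, 1.279, -0.15], TCP at [0.173, 0.653, 0.205] pointing down, gripper open.
Joint ranges: [-2.77, 2.77], [-0.9, 2.22], [0.21, 2.48], [-1.53, 4.67], [0.24, 2.81], [-2.84, 2.84]. Speed limits (rad/s): [2.79, 2.79, 3.14, 3.14, 3.14, 3.14].

### API

Orientations are given as a unit quaternion [w, x, y, z].
In Python, from rig import monitor, vision, ticket gives the robot as it stands.
- The arm moves only by the tool carry_out, never from a script. Its argument "commands" is a list of rows, each an object of numbers: "claw": the closure, from -1 (fully open) to 1 (shut), so that 0 is half open; "tx", "ty", "tz": the shift along the tool's x, y, z in cm; "rx", "ry", "rz": the turn, a rotation vector about the tool's x, y, z in rad. A call has 1 to 20 rows; each row is the pose to reach, as a shift and turn from the pose commanded when the call began, along the tool's axes at that moment; what a row does not reach only later rows make up. A row lasts 1/10 s, in which the tool goes at most 50 mm and 8.59 degrees, less where a joint would pass 70% of its speed; a pose out of reach is approached as far as the arm can. A call with a gripper value outside its range is refused whole. The fingers move at their own pace and stop on an object; "force" is the grip in N (left out, the last holds). Time passes only in rows, so rows that repeat a pose let the fingers close. It gives the time, the measured TCP pose, the force, the opening and the grip force at its end, in the units of the state.
- monitor.get_obs(): the state, without advancing time (a new reading comes with each control period).
- vision.capture(name): name is "side" or "top" or "wrist"; returns a dict with "image" (384x512x3 uint8, red, green, blue), "mtx" (3x3 intrinsics, pixels), "k1" (the pictures are not rectified: a ray, as slopes to the right and down, at radius r is drawn at 1 + k1 r^2 times it, then the intrinsics apply), "position" and "rotation" of the camera in the world. Camera axes: x right, y down, z forward; pixel columns grow to the right and rows downward; lengths in m; the calibration is good to about 2 mm. A picture is of the moment at which its call begins. There is no depth.
- ticket.sign_off(): hands the job in; it is judged then, once.
The state is a dict: "time_s": time; "qpos": joint angles; "joint_velocities": joint speeds; "joint_torque": joint torques, N m; "ee_pos": TCP position; "tool_rot": TCP orientation; "contact_force": force on the tool from outside, world axes, zero at the start; "wrist_torque": the same for the moment, N m; "finger_gap": finger opening in m; "finger_force": force on a finger pad.
Only numpy, scipy, OpenCV 4.12 (cv2) and the standard library are available. Lean on these libraries where they do the work, as an engineer would, in place of code of your own. Each camera call takes 0.05 s, during which the arm holds its last target. There are 200 camera calls.

## Working session

There is one attempt and no reset: what is moved stays moved. The work goes in short steps, Python scripts to look and compute and a tool call to move; the robot and the scene stay as the last step left them, time stands still between calls to the robot, and variables do not carry over. Pictures are saved under pics/ and viewed, at most 10 in all, crops included, and the job is handed in when it is done.

Besides the shell and the picture viewer there is one more tool, called after "Request:" as name(argument=value, ...) on one line, values as JSON. carry_out: Moves the arm, as the interface text tells. Its arguments: {"type":"object","properties":{"commands":{"type":"array"},"force":{"type":"number"}},"required":["commands"]}

```bash
mkdir -p pics && cat > h.py <<'E'
import numpy as np, cv2
from rig import monitor, vision, ticket
def cap(n,save=None):
    c=vision.capture(n)
    if save: cv2.imwrite('pics/'+save,cv2.cvtColor(c['image'],cv2.COLOR_RGB2BGR))
    return c
def ray(c,uv):
    K=np.array(c['mtx'],float);k=c['k1']
    d=cv2.undistortPoints(np.array([[uv]],float),K,np.array([k,0,0,0,0.])).ravel()
    R=np.array(c['rotation'],float)
    if R.shape!=(3,3):
        from scipy.spatial.transform import Rotation as Ro
        R=Ro.from_quat(R[[1,2,3,0]]).as_matrix()
    return np.array(c['position'],float),R@np.array([d[0],d[1],1.])
def onz(c,uv,z):
    p,d=ray(c,uv); return p+d*(z-p[2])/d[2]
E
python3 - <<'E'
from h import *
a=cap('top','top1.png');b=cap('side','side1.png')
for c in (a,b): print(c['position'],c['rotation'],c['k1'],c['mtx'])
s=monitor.get_obs();print(s['time_s'],s['ee_pos'],s['tool_rot'],s['finger_gap'])
E
```

```text
[ 0.41567098 -0.01015777  0.96016105] [-0.05160147  0.7075314  -0.70362613  0.04058177] -0.08894026120369057 [[372.84862177   0.         253.21598158]
 [  0.         372.84862177 189.4698441 ]
 [  0.           0.           1.        ]]
[-0.05129758 -0.17147033  0.81443868] [-0.26989778  0.75252187 -0.5677444   0.19629649] -0.1461098074541516 [[437.1948191    0.         250.75058752]
 [  0.         437.1948191  186.61979946]
 [  0.           0.           1.        ]]
0.1 [0.17244434 0.65191203 0.20403383] [-3.02565032e-04  1.29038216e-01  9.91638998e-01 -1.06995914e-03] 0.08554701645565302
```

View pics/top1.png

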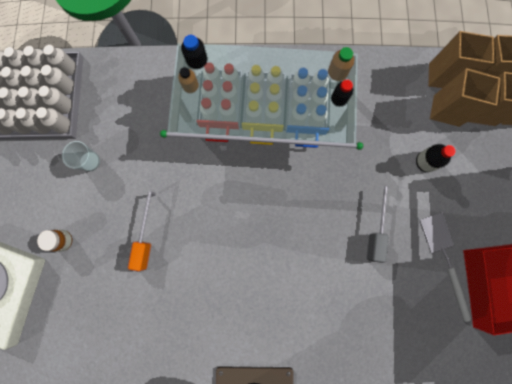

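View pics/side1.png

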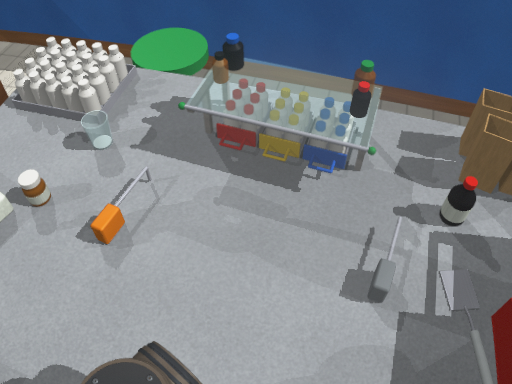

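The top view shows the orange hook handle at about (140,257) with its rod tip at (151,193). The shelf's front edge runs from (163,133) to (360,146). The loops peek out below it: red (216,137), yellow (261,141), blue (306,144). In the side view the handle is at (108,224), the prong at (148,175) and the blue loop at about (322,165).

```bash
cat >> h.py <<'E'
def mask(c,col):
    h=cv2.cvtColor(c['image'],cv2.COLOR_RGB2HSV)
    r={'orange':((6,180,120),(16,255,255)),'blue':((108,130,60),(125,255,255)),'red':((172,130,60),(180,255,255)),'yellow':((20,130,60),(32,255,255)),'green':((50,130,60),(80,255,255))}[col]
    return cv2.inRange(h,r[0],r[1])
def blobs(m,minA=15):
    n,l,st,ce=cv2.connectedComponentsWithStats(m)
    return [(st[i].tolist(),ce[i].round(1).tolist()) for i in range(1,n) if st[i][4]>=minA]
E
python3 - <<'E'
from h import *
t=cap('top');s=cap('side')
for n,c in(('top',t),('side',s)):
    for k in ('orange','blue','yellow','red','green'):
        print(n,k,[b for b in blobs(mask(c,k)) ])
# shelf edge ends (green knobs), z~0.155
for z in(.15,.16):print([onz(t,u,z).round(3) for u in ((163,133.5),(360,146))],[onz(s,u,z).round(3) for u in ((182,105),(372,151))])
im=cv2.cvtColor(np.array(s['image']),cv2.COLOR_RGB2BGR)
a=cv2.resize(im[100:190,190:380],None,fx=4,fy=4,interpolation=cv2.INTER_CUBIC)
cv2.imwrite('pics/sideloops.png',a)
b=cv2.resize(im[155:255,80:180],None,fx=5,fy=5,interpolation=cv2.INTER_CUBIC)
cv2.imwrite('pics/sidehook.png',b)
E
```

```text
top orange [([128, 242, 22, 29, 481], [138.7, 256.1])]
top blue [([183, 35, 16, 15, 189], [190.6, 42.3]), ([296, 145, 22, 2, 36], [307.3, 145.4])]
top yellow [([250, 142, 23, 3, 46], [261.1, 142.9])]
top red []
top green [([57, 0, 73, 17, 855], [92.5, 6.1]), ([340, 48, 13, 13, 131], [345.7, 53.6]), ([161, 130, 5, 7, 30], [163.1, 133.3]), ([357, 143, 6, 6, 26], [359.5, 145.5])]
side orange [([34, 182, 10, 10, 34], [39.2, 187.0]), ([91, 204, 34, 40, 742], [108.1, 222.1])]
side blue [([0, 0, 512, 103, 26753], [318.3, 35.4]), ([303, 145, 44, 28, 591], [323.1, 157.3])]
side yellow [([259, 134, 41, 27, 639], [278.3, 146.5])]
side red [([359, 85, 10, 7, 36], [362.7, 88.8])]
side green [([131, 28, 78, 47, 2864], [171.1, 50.7]), ([361, 60, 13, 11, 101], [367.5, 64.5]), ([179, 102, 6, 7, 29], [181.3, 104.8]), ([370, 147, 5, 5, 18], [372.3, 149.1])]
[array([0.649, 0.208, 0.15 ]), array([ 0.621, -0.235,  0.15 ])] [array([0.655, 0.208, 0.15 ]), array([ 0.625, -0.235,  0.15 ])]
[array([0.646, 0.205, 0.16 ]), array([ 0.618, -0.232,  0.16 ])] [array([0.645, 0.202, 0.16 ]), array([ 0.615, -0.234,  0.16 ])]
```

View pics/sideloops.png

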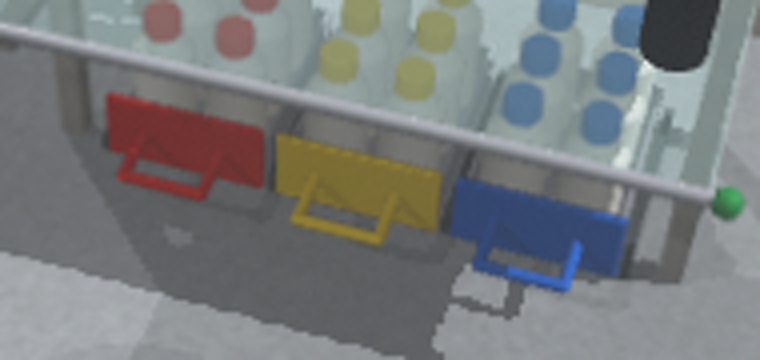

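View pics/sidehook.png

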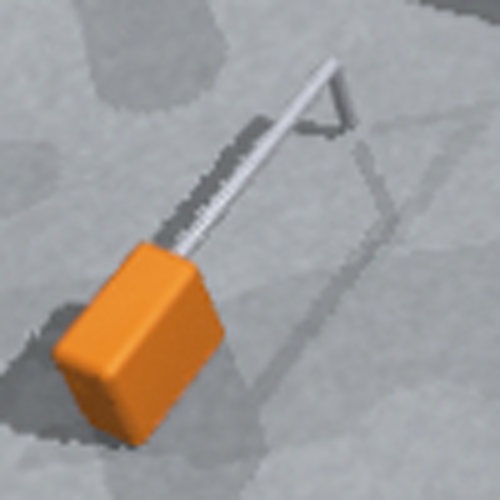

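The side crop shows the blue loop as a U: its front bar runs from (477,268) to (568,287) in the crop, and its legs meet the plate at (487,225) and (577,245). The hook crop shows the handle's top face with corners (150,245), (195,262), (110,375), (55,352), the rod bend at (335,63) and the prong end at (347,127).

```bash
python3 - <<'E'
from h import *
t=cap('top');s=cap('side')
L=lambda u,z:onz(s,(190+u[0]/4-.4,100+u[1]/4-.4),z).round(4)
H=lambda u,z:onz(s,(80+u[0]/5-.4,155+u[1]/5-.4),z).round(4)
print('bluefront',L((477,268),.03),L((568,287),.03),'attach',L((487,225),.03),L((577,245),.03))
print('blue plate top',L((456,182),.056),L((625,222),.056))
print('yel front',L((295,219),.03),L((380,240),.03),'red',L((121,178),.03),L((204,195),.03))
c=[H(u,.06) for u in((150,245),(195,262),(110,375),(55,352))];print(c,np.mean(c,0))
print('bend',H((335,63),.05),'prong',H((347,127),.006))
print('top: handle blob z.05',onz(t,(138.7,256.1),.06),'bend',onz(t,(151,193),.05), 'handle z.03', onz(s,(108.1,222.1),.045))
E
```

```text
bluefront [ 0.6532 -0.1035  0.03  ] [ 0.6531 -0.1589  0.03  ] attach [ 0.6895 -0.1025  0.03  ] [ 0.6881 -0.1587  0.03  ]
blue plate top [ 0.6949 -0.0799  0.056 ] [ 0.6899 -0.1839  0.056 ]
yel front [0.6625 0.0121 0.03  ] [ 0.6595 -0.0422  0.03  ] red [0.6673 0.1266 0.03  ] [0.667 0.072 0.03 ]
[array([0.4032, 0.2917, 0.06  ]), array([0.4005, 0.2678, 0.06  ]), array([0.3366, 0.2762, 0.06  ]), array([0.3403, 0.3052, 0.06  ])] [0.37015  0.285225 0.06    ]
bend [0.531  0.2623 0.05  ] prong [0.5278 0.2637 0.006 ]
top: handle blob z.05 [0.37002045 0.28012587 0.06      ] bend [0.52505376 0.25858369 0.05      ] handle z.03 [0.36600763 0.28042476 0.045     ]
```

Request:
carry_out(commands=[{"claw": -1,"tx": -14,"ty": -15,"tz": 1,"rz": -0.06},{"claw": -1,"tx": -14,"ty": -15,"tz": 1,"rz": -0.06},{"claw": -1,"tx": -14,"ty": -15,"tz": 1,"rz": -0.06},{"claw": -1,"tx": -14,"ty": -15,"tz": 1,"rz": -0.06},{"claw": -1,"tx": -28.5,"ty": -30.7,"tz": 3,"rz": -0.126},{"claw": -1,"tx": -28.5,"ty": -30.7,"tz": 3,"rz": -0.126},{"claw": -1,"tx": -28.5,"ty": -30.7,"tz": 3,"rz": -0.126},{"claw": -1,"tx": -28.5,"ty": -30.7,"tz": 3,"rz": -0.126},{"claw": -1,"tx": -28.5,"ty": -30.7,"tz": 3,"rz": -0.126},{"claw": -1,"tx": -28.5,"ty": -30.7,"tz": 3,"rz": -0.126},{"claw": -1,"tx": -28.5,"ty": -30.7,"tz": 3,"rz": -0.126},{"claw": -1,"tx": -28.5,"ty": -30.7,"tz": 3,"rz": -0.126}], force=50)

```text
schema error: expected keys claw, tx, ty, tz, rx, ry, rz
```

```bash
cat >> h.py <<'E'
from scipy.spatial.transform import Rotation as Ro
def delta(p):
    s=monitor.get_obs();q=np.array(s['tool_rot']);R=Ro.from_quat(q[[1,2,3,0]]).as_matrix()
    print('t',s['time_s'],'ee',np.round(s['ee_pos'],4),'toolx yaw',np.arctan2(-R[1,0],-R[0,0]).round(4),'tilt',R[2].round(3),'tool shift cm',(R.T@(np.array(p)-s['ee_pos'])*100).round(2),'gap',s['finger_gap'],'F',np.round(s['contact_force'],1))
E
python3 - <<'E'
from h import *
w=cap('wrist','w1.png')
for b in blobs(mask(w,'orange'),80): print(b)
m=mask(w,'orange');cs,_=cv2.findContours(m,cv2.RETR_EXTERNAL,cv2.CHAIN_APPROX_SIMPLE)
c=max(cs,key=cv2.contourArea);r=cv2.minAreaRect(c);print(r,[onz(w,p,.06).round(4) for p in cv2.boxPoints(r)],onz(w,r[0],.06))
delta((.37,.283,.018))
E
```

```text
Traceback (most recent call last):
ValueError: max() iterable argument is empty
```

View pics/w1.png

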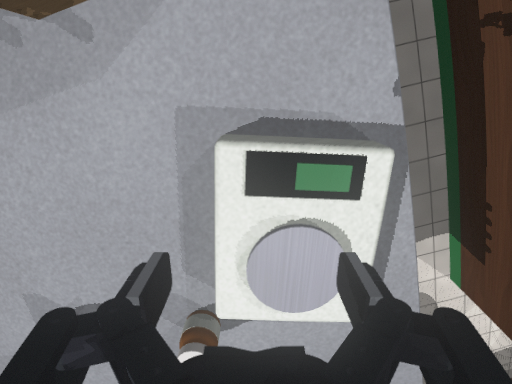

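The call was refused because every row needs all its keys. The wrist picture still shows the start position, over the white scale.

Request:
carry_out(commands=[{"claw": -1,"tx": -14,"ty": -15,"tz": 1,"rx": 0,"ry": 0,"rz": -0.06},{"claw": -1,"tx": -14,"ty": -15,"tz": 1,"rx": 0,"ry": 0,"rz": -0.06},{"claw": -1,"tx": -14,"ty": -15,"tz": 1,"rx": 0,"ry": 0,"rz": -0.06},{"claw": -1,"tx": -14,"ty": -15,"tz": 1,"rx": 0,"ry": 0,"rz": -0.06},{"claw": -1,"tx": -28.5,"ty": -30.7,"tz": 3,"rx": 0,"ry": 0,"rz": -0.126},{"claw": -1,"tx": -28.5,"ty": -30.7,"tz": 3,"rx": 0,"ry": 0,"rz": -0.126},{"claw": -1,"tx": -28.5,"ty": -30.7,"tz": 3,"rx": 0,"ry": 0,"rz": -0.126},{"claw": -1,"tx": -28.5,"ty": -30.7,"tz": 3,"rx": 0,"ry": 0,"rz": -0.126},{"claw": -1,"tx": -28.5,"ty": -30.7,"tz": 3,"rx": 0,"ry": 0,"rz": -0.126},{"claw": -1,"tx": -28.5,"ty": -30.7,"tz": 3,"rx": 0,"ry": 0,"rz": -0.126},{"claw": -1,"tx": -28.5,"ty": -30.7,"tz": 3,"rx": 0,"ry": 0,"rz": -0.126},{"claw": -1,"tx": -28.5,"ty": -30.7,"tz": 3,"rx": 0,"ry": 0,"rz": -0.126}], force=50)

```text
time_s: 1.55
ee_pos: [0.3693, 0.2837, 0.1756]
tool_rot: [0.0, 0.066, 0.998, 0.0]
contact_force: [0.3, -0.1, 0.5]
finger_gap: 0.0855
finger_force: 0.0
```

```bash
python3 - <<'E'
from h import *
w=cap('wrist','w2.png')
m=mask(w,'orange');cs,_=cv2.findContours(m,cv2.RETR_EXTERNAL,cv2.CHAIN_APPROX_SIMPLE)
delta((.37,.283,.018))
c=max(cs,key=cv2.contourArea);r=cv2.minAreaRect(c);print(r,[onz(w,p,.06).round(4) for p in cv2.boxPoints(r)],onz(w,r[0],.06))
E
```

```text
t 1.6 ee [0.3692 0.2838 0.1755] toolx yaw -0.1311 tilt [-0.  0. -1.] tool shift cm [-0.09 -0.08 15.75] gap 0.08531718121891682 F [-0.1 -0.5  0.1]Traceback (most recent call last):
  File "<stdin>", line 5, in <module>
ValueError: max() iterable argument is empty
```

View pics/w2.png

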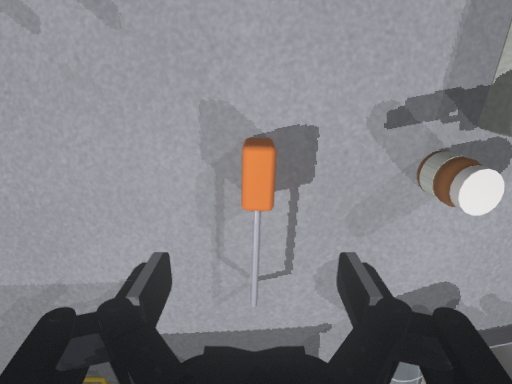

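The wrist view shows the handle at about (258,175) and the prong end of the rod at (254,303), between the fingers and nearly aligned with them.

```bash
sed -i "s/'orange':((6,180,120)/'orange':((3,170,90)/" h.py && python3 - <<'E'
from h import *
w=cap('wrist')
m=mask(w,'orange');cs,_=cv2.findContours(m[:230],cv2.RETR_EXTERNAL,cv2.CHAIN_APPROX_SIMPLE)
c=max(cs,key=cv2.contourArea);r=cv2.minAreaRect(c);print(r,[onz(w,p,.06).round(4) for p in cv2.boxPoints(r)],onz(w,r[0],.06))
g=w['image'][213:300,245:270].astype(int).sum(2)
for row in(215,290):print(row,w['image'][row,246:266].sum(1).tolist())
print('rod',[onz(w,u,.05) for u in((257.5,212),(254.3,303))])
p=onz(w,r[0],.06);delta((p[0],p[1],.018))
E
```

```text
((258.0, 178.49998474121094), (29.999996185302734, 60.99999237060547), 0.0) [array([0.398 , 0.2694, 0.06  ]), array([0.3354, 0.2784, 0.06  ]), array([0.3391, 0.3071, 0.06  ]), array([0.402 , 0.3001, 0.06  ])] [0.36756501 0.28886473 0.06      ]
215 [484, 484, 485, 480, 473, 475, 480, 468, 502, 596, 570, 524, 498, 413, 409, 467, 479, 483, 487, 489]
290 [463, 462, 462, 460, 418, 446, 519, 528, 518, 500, 421, 410, 465, 481, 477, 481, 486, 471, 458, 452]
rod [array([0.4073831 , 0.28339194, 0.05      ]), array([0.52574316, 0.26437105, 0.05      ])]
t 1.65 ee [0.3692 0.2838 0.1755] toolx yaw -0.1308 tilt [-0.  0. -1.] tool shift cm [ 0.23  0.47 15.75] gap 0.08540648397391927 F [ 0.9  1.4 -0.7]
```

Request:
carry_out(commands=[{"claw": -1,"tx": 0,"ty": 0.3,"tz": 5,"rx": 0,"ry": 0,"rz": 0.015},{"claw": -1,"tx": 0,"ty": 0.3,"tz": 10,"rx": 0,"ry": 0,"rz": 0.015},{"claw": -1,"tx": 0,"ty": 0.3,"tz": 13,"rx": 0,"ry": 0,"rz": 0.015},{"claw": -1,"tx": 0,"ty": 0.3,"tz": 15.6,"rx": 0,"ry": 0,"rz": 0.015},{"claw": -1,"tx": 0,"ty": 0.3,"tz": 15.6,"rx": 0,"ry": 0,"rz": 0.015},{"claw": 1,"tx": 0,"ty": 0.3,"tz": 15.6,"rx": 0,"ry": 0,"rz": 0.015},{"claw": 1,"tx": 0,"ty": 0.3,"tz": 15.6,"rx": 0,"ry": 0,"rz": 0.015},{"claw": 1,"tx": 0,"ty": 0.3,"tz": 15.6,"rx": 0,"ry": 0,"rz": 0.015},{"claw": 1,"tx": 0,"ty": 0.3,"tz": 15.6,"rx": 0,"ry": 0,"rz": 0.015},{"claw": 1,"tx": 0,"ty": 0.3,"tz": 15.6,"rx": 0,"ry": 0,"rz": 0.015},{"claw": 1,"tx": 0,"ty": 0.3,"tz": 15.6,"rx": 0,"ry": 0,"rz": 0.015},{"claw": 1,"tx": 0,"ty": 0.3,"tz": 15.6,"rx": 0,"ry": 0,"rz": 0.015},{"claw": 1,"tx": 0,"ty": 0.3,"tz": 15.6,"rx": 0,"ry": 0,"rz": 0.015},{"claw": 1,"tx": 0,"ty": 0.3,"tz": 15.6,"rx": 0,"ry": 0,"rz": 0.015}], force=60)

```text
time_s: 3.05
ee_pos: [0.3716, 0.2868, 0.0214]
tool_rot: [0.001, 0.074, 0.997, 0.001]
contact_force: [-1.0, 1.5, 5.7]
finger_gap: 0.0321
finger_force: 60.1
```

Request:
carry_out(commands=[{"claw": 1,"tx": 0,"ty": 0,"tz": -3,"rx": 0,"ry": 0,"rz": 0},{"claw": 1,"tx": 0,"ty": 0,"tz": -6,"rx": 0,"ry": 0,"rz": 0},{"claw": 1,"tx": -3,"ty": -4,"tz": -6,"rx": 0,"ry": 0,"rz": -0.01},{"claw": 1,"tx": -5.5,"ty": -8,"tz": -6,"rx": 0,"ry": 0,"rz": -0.02},{"claw": 1,"tx": -8,"ty": -12,"tz": -6,"rx": 0,"ry": 0,"rz": -0.03},{"claw": 1,"tx": -10,"ty": -16,"tz": -6,"rx": 0,"ry": 0,"rz": -0.04},{"claw": 1,"tx": -11.2,"ty": -20,"tz": -6,"rx": 0,"ry": 0,"rz": -0.05},{"claw": 1,"tx": -11.6,"ty": -24,"tz": -6,"rx": 0,"ry": 0,"rz": -0.06},{"claw": 1,"tx": -12,"ty": -28,"tz": -6,"rx": 0,"ry": 0,"rz": -0.07},{"claw": 1,"tx": -12.4,"ty": -32,"tz": -6,"rx": 0,"ry": 0,"rz": -0.08},{"claw": 1,"tx": -12.8,"ty": -36,"tz": -6,"rx": 0,"ry": 0,"rz": -0.086},{"claw": 1,"tx": -13,"ty": -38.9,"tz": -6,"rx": 0,"ry": 0,"rz": -0.086},{"claw": 1,"tx": -13,"ty": -38.9,"tz": -6,"rx": 0,"ry": 0,"rz": -0.086},{"claw": 1,"tx": -13,"ty": -38.9,"tz": -6,"rx": 0,"ry": 0,"rz": -0.086},{"claw": 1,"tx": -13,"ty": -38.9,"tz": -6,"rx": 0,"ry": 0,"rz": -0.086}])

```text
time_s: 4.55
ee_pos: [0.4409, -0.1172, 0.079]
tool_rot: [-0.0, 0.031, 1.0, 0.0]
contact_force: [-1.3, 0.8, -1.7]
finger_gap: 0.0325
finger_force: 60.6
```

```bash
python3 - <<'E'
from h import *
s=cap('side','s2.png');t=cap('top','t2.png')
delta((.5,-.12,.03))
a=cv2.resize(s['image'][90:240,220:400,::-1],None,fx=4,fy=4,interpolation=cv2.INTER_CUBIC)
b=cv2.resize(t['image'][100:250,250:370,::-1],None,fx=4,fy=4,interpolation=cv2.INTER_CUBIC)
cv2.imwrite('pics/s2c.png',a);cv2.imwrite('pics/t2c.png',b)
E
```

```text
t 4.65 ee [ 0.4411 -0.117   0.0791] toolx yaw -0.0602 tilt [ 0.001  0.    -1.   ] tool shift cm [-5.9   0.05  4.9 ] gap 0.03243193222187706 F [-0.3 -0.5 -2.5]
```

View pics/s2c.png

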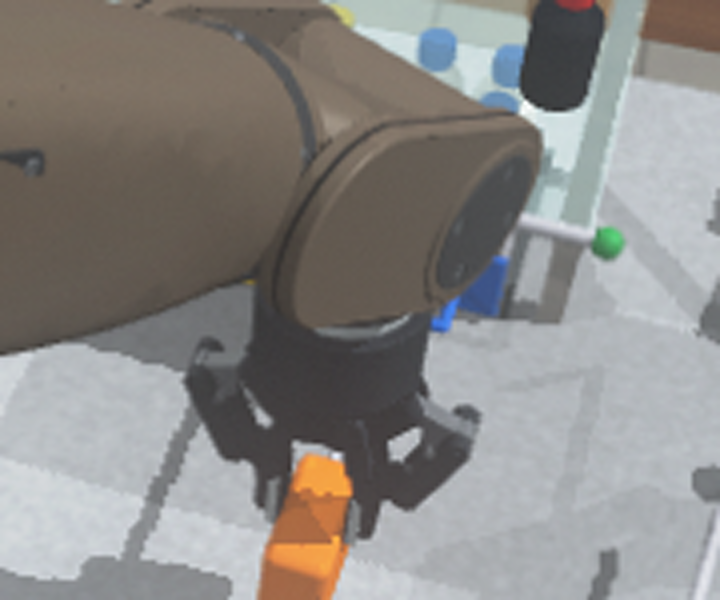

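The side crop shows the arm hiding the prong and most of the blue loop (its corner shows at (440,320)). The orange handle is held between the pads at about (310,520). I'll check the top crop.

View pics/t2c.png

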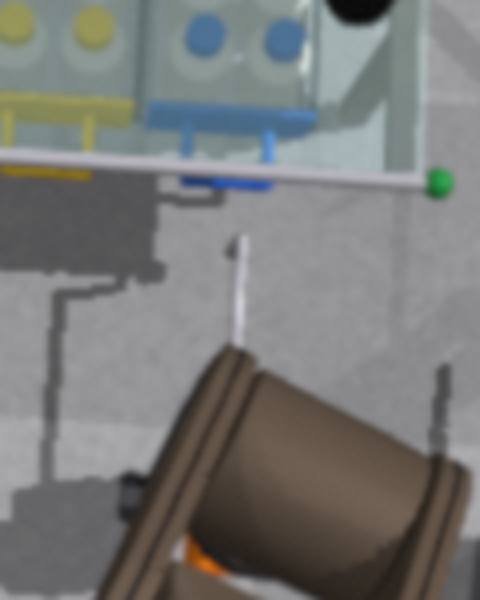

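The top crop shows the rod's end at (243,237), with the rod running to (238,345). The blue loop lies ahead, its legs at columns 187 and 270, the outer edge of its front bar at about row 189, and the plate behind at row 130.

```bash
python3 - <<'E'
from h import *
t=cap('top')
T=lambda u,z:onz(t,(250+u[0]/4-.4,100+u[1]/4-.4),z).round(4)
print('rod end',T((243,237),.108),'rod',T((238,345),.108))
print('loop front outer',T((183,186),.03),T((272,190),.03),'legs',T((187,135),.03),T((270,142),.03),'plate top',T((148,125),.056),T((316,133),.056))
delta((.44,-.117,.03))
E
```

```text
rod end [ 0.6001 -0.1292  0.108 ] rod [ 0.5365 -0.1254  0.108 ]
loop front outer [ 0.65   -0.1023  0.03  ] [ 0.6477 -0.1592  0.03  ] legs [ 0.6837 -0.1052  0.03  ] [ 0.6794 -0.1585  0.03  ] plate top [ 0.6825 -0.0782  0.056 ] [ 0.678  -0.1834  0.056 ]
t 4.7 ee [ 0.4412 -0.117   0.0792] toolx yaw -0.0601 tilt [ 0.  0. -1.] tool shift cm [ 0.12 -0.    4.92] gap 0.032073185015959835 F [-0.6 -0.1 -2. ]
```

Request:
carry_out(commands=[{"claw": 1,"tx": -2,"ty": 0.1,"tz": 0.5,"rx": 0,"ry": 0,"rz": 0},{"claw": 1,"tx": -4,"ty": 0.2,"tz": 1,"rx": 0,"ry": 0,"rz": 0},{"claw": 1,"tx": -6,"ty": 0.2,"tz": 1,"rx": 0,"ry": 0,"rz": 0},{"claw": 1,"tx": -7.6,"ty": 0.2,"tz": 1,"rx": 0,"ry": 0,"rz": 0},{"claw": 1,"tx": -7.6,"ty": 0.2,"tz": 1,"rx": 0,"ry": 0,"rz": 0},{"claw": 1,"tx": -7.6,"ty": 0.2,"tz": 1,"rx": 0,"ry": 0,"rz": 0}])

```text
time_s: 5.3
ee_pos: [0.5169, -0.12, 0.069]
tool_rot: [-0.001, 0.03, 1.0, 0.0]
contact_force: [-1.0, -0.6, -1.6]
finger_gap: 0.0326
finger_force: 60.6
```

```bash
python3 - <<'E'
from h import *
t=cap('top')
delta((.515,-.122,.029))
b=cv2.resize(t['image'][100:200,250:370,::-1],None,fx=5,fy=5,interpolation=cv2.INTER_CUBIC)
cv2.imwrite('pics/t3c.png',b)
E
```

```text
t 5.35 ee [ 0.5165 -0.12    0.0689] toolx yaw -0.0607 tilt [ 0.001  0.    -1.   ] tool shift cm [ 0.13 -0.21  3.99] gap 0.03257294947535642 F [-0.6  1.  -1.6]
```

View pics/t3c.png

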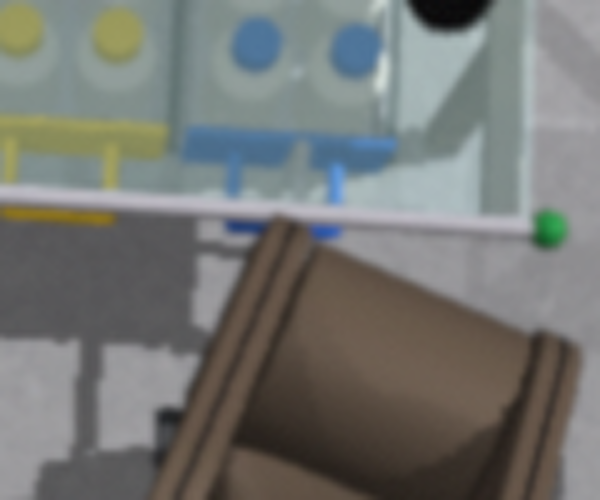

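The top crop shows the rod tip through the glass at about (302,145). Corrected for parallax, that is midway between the loop legs at columns 233 and 336, so I can lower it.

Request:
carry_out(commands=[{"claw": 1,"tx": 0,"ty": 0,"tz": 1,"rx": 0,"ry": 0,"rz": 0},{"claw": 1,"tx": 0,"ty": 0,"tz": 2,"rx": 0,"ry": 0,"rz": 0},{"claw": 1,"tx": 0,"ty": 0,"tz": 3,"rx": 0,"ry": 0,"rz": 0},{"claw": 1,"tx": 0,"ty": 0,"tz": 4,"rx": 0,"ry": 0,"rz": 0},{"claw": 1,"tx": 0,"ty": 0,"tz": 4,"rx": 0,"ry": 0,"rz": 0},{"claw": 1,"tx": 0,"ty": 0,"tz": 4,"rx": 0,"ry": 0,"rz": 0},{"claw": 1,"tx": 0,"ty": 0,"tz": 4,"rx": 0,"ry": 0,"rz": 0}])

```text
time_s: 6.05
ee_pos: [0.5177, -0.121, 0.0297]
tool_rot: [0.0, 0.031, 1.0, -0.0]
contact_force: [-0.4, 0.0, -2.2]
finger_gap: 0.0325
finger_force: 60.6
```

Request:
carry_out(commands=[{"claw": 1,"tx": 1,"ty": 0,"tz": 0,"rx": 0,"ry": 0,"rz": 0},{"claw": 1,"tx": 2,"ty": 0,"tz": 0,"rx": 0,"ry": 0,"rz": 0},{"claw": 1,"tx": 3,"ty": 0,"tz": 0,"rx": 0,"ry": 0,"rz": 0},{"claw": 1,"tx": 4,"ty": 0,"tz": 0,"rx": 0,"ry": 0,"rz": 0},{"claw": 1,"tx": 5,"ty": 0,"tz": 0,"rx": 0,"ry": 0,"rz": 0},{"claw": 1,"tx": 6,"ty": 0,"tz": 0,"rx": 0,"ry": 0,"rz": 0},{"claw": 1,"tx": 7,"ty": 0,"tz": 0,"rx": 0,"ry": 0,"rz": 0},{"claw": 1,"tx": 8,"ty": 0,"tz": 0,"rx": 0,"ry": 0,"rz": 0},{"claw": 1,"tx": 8.6,"ty": 0,"tz": 0,"rx": 0,"ry": 0,"rz": 0},{"claw": 1,"tx": 9.2,"ty": 0,"tz": 0,"rx": 0,"ry": 0,"rz": 0},{"claw": 1,"tx": 9.2,"ty": 0,"tz": 0,"rx": 0,"ry": 0,"rz": 0},{"claw": 1,"tx": 9.2,"ty": 0,"tz": 0,"rx": 0,"ry": 0,"rz": 0}])

```text
time_s: 7.25
ee_pos: [0.4244, -0.1148, 0.0289]
tool_rot: [-0.001, 0.031, 1.0, 0.0]
contact_force: [0.4, 0.1, -2.1]
finger_gap: 0.0326
finger_force: 60.6
```

```bash
python3 - <<'E'
from h import *
t=cap('top','t4.png');s=cap('side')
delta((.43,-.117,.029))
for c in(t,s):print([b for b in blobs(mask(c,'blue'),20)],[b for b in blobs(mask(c,'yellow'),20)])
b=np.vstack([cv2.resize(c['image'][100:200,y:y+160,::-1],None,fx=3,fy=3,interpolation=cv2.INTER_CUBIC) for c,y in((t,220),(s,230))])
cv2.imwrite('pics/c4.png',b)
E
```

```text
t 7.35 ee [ 0.4249 -0.1149  0.029 ] toolx yaw -0.0615 tilt [ 0.002  0.001 -1.   ] tool shift cm [-0.53 -0.18 -0.01] gap 0.032265410683224735 F [-0.1  0.1 -1.5]
[([183, 35, 16, 15, 192], [190.7, 42.3]), ([285, 156, 43, 21, 327], [305.4, 162.6])] [([250, 142, 23, 3, 45], [261.1, 142.8])]
[([0, 0, 512, 103, 28013], [317.5, 35.0]), ([333, 179, 7, 13, 31], [335.6, 185.6])] []
```

```bash
python3 - <<'E'
from h import *
t=cap('top')
m=mask(t,'blue')[150:180,280:335]
for r in m: print(''.join('#' if v else '.' for v in r))
for row in (175.5,176.5):print(onz(t,(305,row),.03))
E
```

```text
.......................................................
.......................................................
.......................................................
.......................................................
.......................................................
.......................................................
......############.....................................
......#################################................
......#########################################........
.....###########################################.......
.....##########################################........
............##################################.........
..............###.........###################..........
..............###.................#####................
..............###.................####.................
..............###.................###..................
..............###..................##..................
..............##...................##..................
..............##...................##..................
..............##...................##..................
..............##..................###..................
..............##..................###..................
..............##..................###..................
..............##..................###..................
..............##########..........##...................
..............###########....#######...................
...................######....#######...................
.......................................................
.......................................................
.......................................................
[ 0.57389638 -0.12592926  0.03      ]
[ 0.57133411 -0.12589741  0.03      ]
```

The tray is out about 77 mm: its loop's front edge is now at x≈0.572, against 0.649 when shut. Next I lift the hook out and carry it aside.

Request:
carry_out(commands=[{"claw": 1,"tx": -0.6,"ty": 0,"tz": 0,"rx": 0,"ry": 0,"rz": 0},{"claw": 1,"tx": -0.6,"ty": 0,"tz": 0,"rx": 0,"ry": 0,"rz": 0},{"claw": 1,"tx": -0.6,"ty": 0,"tz": -2,"rx": 0,"ry": 0,"rz": 0},{"claw": 1,"tx": -0.6,"ty": 0,"tz": -4,"rx": 0,"ry": 0,"rz": 0},{"claw": 1,"tx": -0.6,"ty": 0,"tz": -6,"rx": 0,"ry": 0,"rz": 0},{"claw": 1,"tx": -0.6,"ty": 0,"tz": -6,"rx": 0,"ry": 0,"rz": 0},{"claw": 1,"tx": -0.8,"ty": 3,"tz": -6,"rx": 0,"ry": 0,"rz": 0},{"claw": 1,"tx": -1,"ty": 7,"tz": -6,"rx": 0,"ry": 0,"rz": 0},{"claw": 1,"tx": -1.4,"ty": 11,"tz": -6,"rx": 0,"ry": 0,"rz": 0},{"claw": 1,"tx": -1.4,"ty": 15,"tz": -6,"rx": 0,"ry": 0,"rz": 0},{"claw": 1,"tx": -1.4,"ty": 17.6,"tz": -5,"rx": 0,"ry": 0,"rz": 0},{"claw": 1,"tx": -1.4,"ty": 17.6,"tz": -3,"rx": 0,"ry": 0,"rz": 0},{"claw": 1,"tx": -1.4,"ty": 17.6,"tz": -1.5,"rx": 0,"ry": 0,"rz": 0},{"claw": 1,"tx": -1.4,"ty": 17.6,"tz": -0.5,"rx": 0,"ry": 0,"rz": 0},{"claw": 1,"tx": -1.4,"ty": 17.6,"tz": 0.2,"rx": 0,"ry": 0,"rz": 0},{"claw": 1,"tx": -1.4,"ty": 17.6,"tz": 0.6,"rx": 0,"ry": 0,"rz": 0},{"claw": 1,"tx": -1.4,"ty": 17.6,"tz": 0.6,"rx": 0,"ry": 0,"rz": 0},{"claw": 1,"tx": -1.4,"ty": 17.6,"tz": 0.6,"rx": 0,"ry": 0,"rz": 0}])

```text
time_s: 9.2
ee_pos: [0.4509, 0.0594, 0.0238]
tool_rot: [0.001, 0.031, 1.0, -0.0]
contact_force: [0.8, -0.1, -1.7]
finger_gap: 0.0322
finger_force: 60.7
```

Request:
carry_out(commands=[{"claw": 1,"tx": 0,"ty": 0,"tz": 0.1,"rx": 0,"ry": 0,"rz": 0},{"claw": 1,"tx": 0,"ty": 0,"tz": 0.2,"rx": 0,"ry": 0,"rz": 0},{"claw": 1,"tx": 0,"ty": 0,"tz": 0.2,"rx": 0,"ry": 0,"rz": 0},{"claw": -1,"tx": 0,"ty": 0,"tz": 0.2,"rx": 0,"ry": 0,"rz": 0},{"claw": -1,"tx": 0,"ty": 0,"tz": 0.2,"rx": 0,"ry": 0,"rz": 0},{"claw": -1,"tx": 0,"ty": 0,"tz": 0.2,"rx": 0,"ry": 0,"rz": 0},{"claw": -1,"tx": 0,"ty": 0,"tz": 0.2,"rx": 0,"ry": 0,"rz": 0},{"claw": -1,"tx": 0,"ty": 0,"tz": 0.2,"rx": 0,"ry": 0,"rz": 0},{"claw": -1,"tx": 0,"ty": 0,"tz": 0.2,"rx": 0,"ry": 0,"rz": 0},{"claw": -1,"tx": 0,"ty": 0,"tz": -3,"rx": 0,"ry": 0,"rz": 0},{"claw": -1,"tx": 0,"ty": 0,"tz": -7,"rx": 0,"ry": 0,"rz": 0},{"claw": -1,"tx": 0,"ty": 0,"tz": -12,"rx": 0,"ry": 0,"rz": 0},{"claw": -1,"tx": 0,"ty": 0,"tz": -16,"rx": 0,"ry": 0,"rz": 0},{"claw": -1,"tx": 0,"ty": 15,"tz": -16,"rx": 0,"ry": 0,"rz": 0},{"claw": -1,"tx": 0,"ty": 15,"tz": -16,"rx": 0,"ry": 0,"rz": 0},{"claw": -1,"tx": 0,"ty": 15,"tz": -16,"rx": 0,"ry": 0,"rz": 0},{"claw": -1,"tx": 0,"ty": 15,"tz": -16,"rx": 0,"ry": 0,"rz": 0},{"claw": -1,"tx": 0,"ty": 15,"tz": -16,"rx": 0,"ry": 0,"rz": 0}])

```text
time_s: 11.0
ee_pos: [0.4592, 0.2103, 0.183]
tool_rot: [-0.0, 0.029, 1.0, -0.0]
contact_force: [-0.1, 0.1, 0.2]
finger_gap: 0.0853
finger_force: 0.0
```

```bash
python3 - <<'E'
from h import *
s=cap('side','s5.png')
delta((.4,.2,.2))
E
```

```text
t 11.05 ee [0.4593 0.2093 0.1829] toolx yaw -0.0608 tilt [ 0.001 -0.001 -1.   ] tool shift cm [ 5.86 -1.29 -1.7 ] gap 0.08543662968395942 F [ 0.1 -0.8 -0.8]
```

View pics/s5.png

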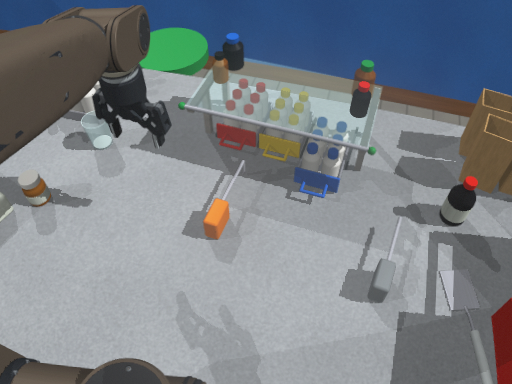

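The side view shows the hook standing upright and free at (217,219) with its prong near (243,165), clear of every loop. The blue tray is drawn out with its loop at (313,188), and the red and yellow trays look unmoved. I'm handing it in.

```bash
python3 -c "
from rig import ticket
print(ticket.sign_off())"
```

```text
the job is handed in; nothing more can be done
None
```

I drew the blue tray out about 77 mm with the hook, then set the hook back upright on the bench and let go of it; red and yellow look shut in the last picture, and I handed the job in at about 11 s (sign-off gave no verdict).

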